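# Tidy the heel bins: stack the full one, nest the empty one

## Task

Tidy the shoe-repair bench: stack the red bin, with its heel still in it, on the yellow bin that holds the tall heels, turned so that the white ends are opposite and its feet stand on the ledges; and nest the empty blue bin fully down into the empty green bin, white ends together. Lower the bins gently, without dropping or tipping them, leave the yellow and green bins standing where they are with the heels in them, and do not disturb the other things on the bench.

Things in the scene. Friction and masses are not known exactly. Their poses are not given: they have to be found in the camera images.
- yellow_bin: Yellow stack-nest bin holding two tall heels; receives the red bin. 160 long (x) x 64 wide (y) x 68 high; origin at the centre of its underside, +x to its white end. Band z 30 to 68: vertical outer faces 160 x 64, opening 152 x 56, flat step under it at z 30; can be gripped across the 64 width at mid-length. Four bins of one shape, 0.11 to 0.22 kg each
- green_bin: Green bin, shape and axes of the yellow one, empty; receives the blue bin. Below the band its body is 123 x 50, with feet out to x = +-73 (two at the corners at +x, one in the middle at -x). Ledges inside the rim, tops at z 60: one in the middle at +x, two at the corners at -x. Play between two joined bins is about 3 mm each way
- red_bin: Red bin, shape and axes of the yellow one, one low black heel loose in it. White ends opposite, it stacks: its feet stand on the ledges of the bin below, origin 60 above that bin's origin, facing half a turn from it
- blue_bin: Blue bin, shape and axes of the yellow one, empty. White ends together, it nests: its feet pass the ledges and its step rests on the rim of the bin below, origin 38 above that bin's origin
- yellow_bin_white (a point): top of the rim at the middle of the white end of the yellow bin: x 78, y 0, z 68 mm in the bin's frame
- green_bin_white (a point): top of the rim at the middle of the white end of the green bin: x 78, y 0, z 68 mm in the bin's frame
- red_bin_white (a point): top of the rim at the middle of the white end of the red bin: x 78, y 0, z 68 mm in the bin's frame
- blue_bin_white (a point): top of the rim at the middle of the white end of the blue bin: x 78, y 0, z 68 mm in the bin's frame
- tall_heel_1: wooden shoe heel, 44 x 36 x 48 mm high, loose on the 3 mm thick floor of the yellow bin (top at z 51 of the bin, too tall for nesting); origin at the centre of its underside
- tall_heel_2: wooden shoe heel, 44 x 36 x 48 mm high, loose on the 3 mm thick floor of the yellow bin (top at z 51 of the bin, too tall for nesting); origin at the centre of its underside
- low_heel: black shoe heel, 52 x 38 x 24 mm high, loose on the 3 mm thick floor of the red bin; origin at the centre of its underside
- bottle: bystander: dark blue bottle with black cap, radius 33, height 190 mm; origin under its centre
- glue_jar: bystander: yellow glue jar with white lid, radius 36, height 110 mm; origin under its centre
- polish_red: bystander: red polish tin with pale lid, radius 34, height 30 mm; origin under its centre
- polish_blue: bystander: blue polish tin with pale lid, radius 34, height 55 mm; origin under its centre
- hammer: bystander: hammer 240 mm long, lying on the table at the back; origin near its middle, handle to -x
- brush: bystander: flat glue brush with wooden handle, 170 mm long, lying at the back; origin near its middle, handle to -x
Mind the look-alikes: they are no part of the job. Leave any pink look-alike of the tall_heel_2 alone.

How it is judged (in metres and radians):
At the end, for the whole second after the job is handed in: Red on yellow, origin 60+-6 mm above, white ends opposite; blue in green, 38+-6 mm above, white ends together; each within 12 mm and 0.12 rad. All bins upright (0.07 rad), at rest (0.03 m/s); lower bins on the table (within 8 mm); heels inside their bins (z of red_bin in the frame of yellow_bin between 0.054 and 0.066 m and x of red_bin in the frame of yellow_bin between -0.012 and 0.012 m and y of red_bin in the frame of yellow_bin between -0.012 and 0.012 m and angle between the x axis of red_bin and the x axis of yellow_bin, either way round below 0.12 rad and z of blue_bin in the frame of green_bin between 0.032 and 0.044 m and x of blue_bin in the frame of green_bin between -0.012 and 0.012 m and y of blue_bin in the frame of green_bin between -0.012 and 0.012 m and angle between the x axis of blue_bin and the x axis of green_bin, either way round below 0.12 rad and x of red_bin_white in the frame of yellow_bin below -0.05 m and x of blue_bin_white in the frame of green_bin above 0.05 m and angle between each of red_bin, yellow_bin, green_bin, blue_bin's own z axis and vertical below 0.07 rad and linear speed of each of red_bin, yellow_bin, green_bin, blue_bin below 0.03 m/s and height (world z) of each of yellow_bin, green_bin below 0.008 m and x of tall_heel_1 in the frame of yellow_bin between -0.075 and 0.075 m and y of tall_heel_1 in the frame of yellow_bin between -0.03 and 0.03 m and z of tall_heel_1 in the frame of yellow_bin between -0.005 and 0.045 m and x of tall_heel_2 in the frame of yellow_bin between -0.075 and 0.075 m and y of tall_heel_2 in the frame of yellow_bin between -0.03 and 0.03 m and z of tall_heel_2 in the frame of yellow_bin between -0.005 and 0.045 m and x of low_heel in the frame of red_bin between -0.075 and 0.075 m and y of low_heel in the frame of red_bin between -0.03 and 0.03 m and z of low_heel in the frame of red_bin between -0.005 and 0.045 m); the robot touches nothing.
It fails at once if another thing on the bench is pushed more than 3 cm or knocked over (distance of any of bottle, glue_jar, polish_red, polish_blue, hammer, brush from where it was at the start of the episode above 0.03 m or angle between any of bottle, glue_jar, polish_red, polish_blue's own z axis and vertical above 0.35 rad).
It fails at once if the yellow or green bin is shoved or lifted more than 4 cm from where it stood (distance of any of yellow_bin, green_bin from where it was at the start of the episode above 0.04 m).
It fails at once if a bin is tipped more than 40 degrees (angle between any of red_bin, yellow_bin, green_bin, blue_bin's own z axis and vertical above 0.7 rad).
It fails at once if the red or blue bin is dropped (falls free faster than 0.6 m/s, about 2 cm) ((contact force between red_bin and the fingers below 0.05 N and linear speed of red_bin above 0.6 m/s) or (contact force between blue_bin and the fingers below 0.05 N and linear speed of blue_bin above 0.6 m/s)).
It also fails if it takes over 64 s, if anything falls off the work surface, if the arm or the gripper's body presses on something with over 40 N, if the wrist force passes 120 N, or if a joint passes its speed limit or range.

## Robot

A 6-joint arm with a two-finger parallel gripper is mounted at the origin on the work surface. World frame = base frame: x ahead of the robot, y to its left, z up, the work surface at z = 0. Lengths are in mm, angles in rad, forces in N, time in s.
With the tool pointing down it reaches from about 300 to 775 mm from the base axis. Payload 14.6 kg.
Tool frame: the origin (TCP) lies at the very end of the fingers, on their centre line; the grasp point (between the pads) lies 19 mm behind it; z points along the fingers, y is the line along which they close (so a half turn about z gives the same grasp; the last joint's range is limited). The gripper opens to 94 mm and grips with 3 to 60 N. Pads are 16 mm wide; open, the fingers measure 119 mm over their backs; the gripper's body (75 mm by 177 mm) begins 78 mm behind the grasp point.
Start: joints at [1.257, 0.3, 1.521, -0, 1.321, -0.067], TCP at [134.364, 533.325, 205.446] pointing down, gripper open.
Joint ranges: [-3.03, 3.03], [-0.79, 2.21], [0.23, 2.52], [-1.04, 4.18], [0, 3.07], [-2.55, 2.55]. Speed limits (rad/s): [2.22, 2.22, 2.57, 3.14, 3.14, 3.14].

## Interface

Orientations are given as [roll, pitch, yaw] about the fixed x, y, z axes, in that order (R = Rz(yaw) Ry(pitch) Rx(roll)).
In Python, from cell import manip, camera, get_calibration gives the robot as it stands. The module is installed in compiled form; this text tells all that it offers.
- The arm moves only by the tool jog_arm, never from a script. Its argument "plan" is one flat list of numbers, 6 for each row, row after row: the shift along the world's x, y, z in m, then the turn, a rotation vector about the world's x, y, z in degrees. A call has 1 to 20 rows; each row is the pose to reach, as a shift and turn from the pose commanded when the call began; what a row does not reach only later rows make up. A row lasts 1/10 s, in which the tool goes at most 50 mm and 8.59 degrees, less where a joint would pass 70% of its speed; a pose out of reach is approached as far as the arm can. A call with a gripper value outside its range is refused whole. "claw" is the finger opening in m, from 0 to 0.094, set as the call begins (left out, the last holds). The fingers move at their own pace and stop on an object; "force" is the grip in N (left out, the last holds). Time passes only in rows, so rows that repeat a pose let the fingers close. It gives the time, the measured TCP pose, the force, the opening and the grip force at its end, in the units of the state.
- manip.read_state(): the state, without advancing time (a new reading comes with each control period).
- camera(name): name is "scene" or "top" or "wrist"; returns (picture, depth): 400x640x3 uint8, red, green, blue; 400x640 float32, mm along the optical axis (not along the pixel's ray), 0 where there is no reading.
- get_calibration(name): a dict with "fx", "fy", "cx", "cy" (pixels), "k1" (the pictures are not rectified: a ray, as slopes to the right and down, at radius r is drawn at 1 + k1 r^2 times it, then the intrinsics apply), "origin" and "attitude" of the camera in the world. Camera axes: x right, y down, z forward; pixel columns grow to the right and rows downward; lengths in mm; the calibration is good to about 2 mm. A picture is of the moment at which its call begins: read the wrist's pose just before it. get_calibration takes no time and is no camera call; for the wrist camera it gives the pose at the moment of the call.
- manip.sign_off(): hands the job in; it is judged then, once.
The state is a dict: "clock": time; "joints": joint angles; "qd": joint speeds; "effort": joint torques, N m; "eef_pos": TCP position; "eef_rot": TCP orientation; "wrist_force": force on the tool from outside, world axes, zero at the start; "moment": the same for the moment, N m; "finger_gap": finger opening in mm; "finger_force": force on a finger pad.
Only numpy, scipy, OpenCV 4.12 (cv2) and the standard library are available. Lean on these libraries where they do the work, as an engineer would, in place of code of your own. Each camera call takes 0.05 s, during which the arm holds its last target. There are 200 camera calls.

## Working session

There is one attempt and no reset: what is moved stays moved. The work goes in short steps, Python scripts to look and compute and a tool call to move; the robot and the scene stay as the last step left them, time stands still between calls to the robot, and variables do not carry over. Pictures are saved under pics/ and viewed, at most 10 in all, crops included, and the job is handed in when it is done.

Besides the shell and the picture viewer there is one more tool, called by a JSON object that holds its "fn" and its "kwargs", one argument or row to a line. jog_arm: Moves the arm, as the interface text tells. Its arguments: {"type":"object","properties":{"plan":{"type":"array"},"claw":{"type":"number"},"force":{"type":"number"}},"required":["plan"]}

```bash
mkdir -p pics
python3 - <<'E'
from cell import manip,camera,get_calibration
import numpy as np,cv2
for n in("top","scene"):
    p,d=camera(n); np.savez(n+".npz",p=p,d=d)
    cv2.imwrite(f"pics/{n}1.png",p[:,:,::-1])
    print(n,get_calibration(n))
print(manip.read_state())
E
```

```text
top {'fx': 473.00437065619764, 'fy': 473.00437065619764, 'cx': 330.42377316840884, 'cy': 196.53548611531485, 'k1': 0.03378036109049031, 'origin': array([ 4.33328250e+02, -8.15787356e-01,  1.40794799e+03]), 'attitude': array([-3.03689886,  0.00892455, -1.57741448])}
scene {'fx': 388.0156793489363, 'fy': 388.0156793489363, 'cx': 320.6935647583929, 'cy': 197.55868078831753, 'k1': -0.010595509064413243, 'origin': array([1292.60483591,  653.47729552,  754.93213491]), 'attitude': array([-2.17685064e+00,  1.98826962e-03,  2.27397833e+00])}
{'clock': 0.1, 'joints': array([ 1.25741203e+00,  3.00418462e-01,  1.52149347e+00,  3.53207900e-06,
        1.32070010e+00, -6.65887408e-02]), 'qd': array([-0.00027487, -0.00117976, -0.00023319,  0.00094914, -0.00045836,
        0.00014243]), 'effort': array([ 1.44400110e-03, -5.32637322e+01, -3.53279936e+01,  7.09077367e-02,
        2.34603096e-02, -2.87168177e-05]), 'eef_pos': array([134.29011697, 533.12121804, 204.95226472]), 'eef_rot': array([-3.14057576e+00, -7.12427050e-05,  2.89479618e+00]), 'wrist_force': array([ 0.16784149, -0.13207439, -0.58297317]), 'moment': array([-0.00023431, -0.00022256,  0.03167584]), 'finger_force': 0.0, 'finger_gap': 94.12231700491306}
```

View pics/top1.png

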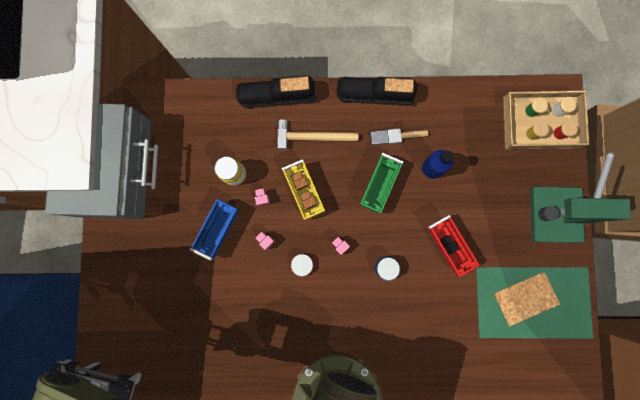

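View pics/scene1.png

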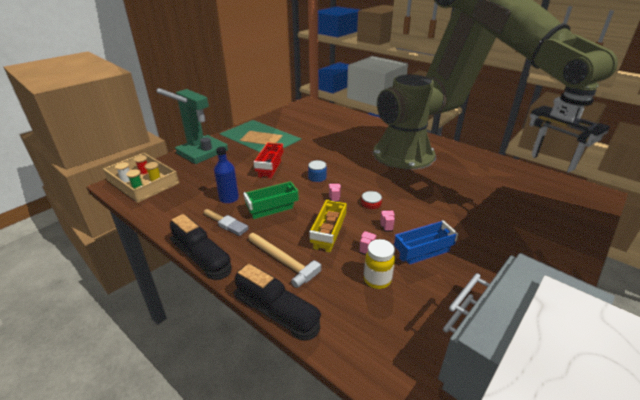

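The top view shows yellow with its white end at (292,163), green at (390,157), blue at (205,257) and red at (440,220). The loose pink heels at (262,197), (265,240) and (341,245) are the look-alikes. The wooden heels, (299,179) and (308,200), sit in the yellow bin.

```bash
cat > h.py <<'E'
import numpy as np,cv2
from scipy.spatial.transform import Rotation as R
from cell import manip,camera,get_calibration
HUE={'yellow':(22,34),'green':(50,75),'red':(0,5),'blue':(105,122)}
def cloud(d,c):
    v,u=np.mgrid[0:400,0:640]
    K=np.array([[c['fx'],0,c['cx']],[0,c['fy'],c['cy']],[0,0,1]])
    uv=np.stack([u,v],-1).reshape(-1,1,2).astype(np.float64)
    s=cv2.undistortPoints(uv,K,np.array([c['k1'],0,0,0.])).reshape(400,640,2)
    P=np.dstack([s,np.ones((400,640))])
    return P@R.from_euler('xyz',c['attitude']).as_matrix().T, d  # ray, per unit optical depth
def bin_(p,d,c,col,near=None,ztop=68,full=False):
    """rim rectangle: centre, yaw to white end, size, rim z"""
    ray,_=cloud(d,c); P=c['origin']+ray*d[...,None]
    Q=c['origin']+ray*((ztop-c['origin'][2])/ray[...,2])[...,None]
    hsv=cv2.cvtColor(p,cv2.COLOR_RGB2HSV); lo,hi=HUE[col]
    m=(hsv[...,0]>=lo)&(hsv[...,0]<=hi)&(hsv[...,1]>150)&(hsv[...,2]>60)&(d>0)
    hz=(P[...,2]>ztop-10)&(P[...,2]<ztop+10)&(d>0)
    a=m&hz
    if near is not None: a&=np.hypot(*(Q[...,:2]-near).transpose(2,0,1))<100
    n,l,st,ce=cv2.connectedComponentsWithStats(cv2.morphologyEx(a.astype(np.uint8),cv2.MORPH_CLOSE,np.ones((5,5))))
    k=1+np.argmax(st[1:,4]); a&=l==k
    c0=Q[a][:,:2].mean(0)
    white=(hsv[...,1]<60)&(hsv[...,2]>120)
    w=white&hz&(np.hypot(*(Q[...,:2]-c0).transpose(2,0,1))<100)
    S=Q[a|w][:,:2].astype(np.float32)
    (cx,cy),sz,ang=cv2.minAreaRect(S)
    if sz[0]<sz[1]: ang+=90
    t=np.deg2rad(ang); wd=Q[w][:,:2].mean(0)-[cx,cy] if w.any() else np.array([0,0])
    if wd@[np.cos(t),np.sin(t)]<0: t+=np.pi
    t=(t+np.pi)%(2*np.pi)-np.pi
    return dict(c=np.round([cx,cy],1),yaw=round(float(t),3),deg=round(float(np.degrees(t)),1),size=np.round(sz,1),n=int(a.sum()),w=int(w.sum()),z=round(float(np.median(P[a][:,2])),1),wd=np.round(wd))
E
python3 - <<'E'
from h import *
f=np.load("top.npz");c=get_calibration("top")
for k in HUE: print(k,bin_(f['p'],f['d'],c,k,))
s=manip.read_state();w=get_calibration("wrist");print(w)
Rt=R.from_euler('xyz',s['eef_rot']);print(Rt.inv().apply(w['origin']-s['eef_pos']),(Rt.inv()*R.from_euler('xyz',w['attitude'])).as_matrix().round(2))
E
```

```text
yellow {'c': array([593.8,  87.3]), 'yaw': 0.406, 'deg': 23.3, 'size': array([156. ,  63.9]), 'n': 226, 'w': 3, 'z': 69.0, 'wd': array([71., 31.])}
green {'c': array([ 550.9, -105.7]), 'yaw': 1.097, 'deg': 62.8, 'size': array([58.2, 24.3]), 'n': 53, 'w': 0, 'z': 66.7, 'wd': array([0, 0])}
red {'c': array([ 432.2, -334.1]), 'yaw': 0.53, 'deg': 30.4, 'size': array([158. ,  67.6]), 'n': 343, 'w': 14, 'z': 68.8, 'wd': array([68., 37.])}
blue {'c': array([484.6, 340.6]), 'yaw': 2.678, 'deg': 153.4, 'size': array([ 66.5, 158.6]), 'n': 308, 'w': 39, 'z': 67.3, 'wd': array([-70.,  31.])}
{'fx': 311.69864940033443, 'fy': 311.69864940033443, 'cx': 318.949076169752, 'cy': 206.4990962223258, 'k1': -0.00422254403948543, 'origin': array([ 65.88113076, 551.59215896, 385.77870628]), 'attitude': array([2.89464605e+00, 1.54746929e-03, 1.32329753e+00])}
[  70.86150519    1.01516492 -180.82251946] [[-0.   -0.97 -0.24]
 [ 1.   -0.   -0.  ]
 [ 0.   -0.24  0.97]]
```

{"fn": "jog_arm", "kwargs": {
  "plan": [0.05,-0.027,0.01,0,0,-2,0.09,-0.05,0.02,0,0,-4,0.13,-0.07,0.03,0,0,-6,0.17,-0.09,0.045,0,0,-8,0.21,-0.115,0.045,0,0,-10,0.25,-0.135,0.045,0,0,-12,0.29,-0.16,0.045,0,0,-12.5,0.33,-0.18,0.045,0,0,-12.5,0.35,-0.19,0.045,0,0,-12.5,0.35,-0.19,0.045,0,0,-12.5,0.35,-0.19,0.045,0,0,-12.5,0.35,-0.19,0.045,0,0,-12.5],
  "claw": 0.094
}}

```text
clock: 1.3
eef_pos: [483.4, 344.0, 250.4]
eef_rot: [-3.141, -0.0, 2.678]
wrist_force: [-0.6, 0.7, 0.5]
finger_gap: 93.9
finger_force: 0.0
```

```bash
cat > look.py <<'E'
from h import *
import sys
s=manip.read_state();c=get_calibration("wrist");p,d=camera("wrist")
np.savez(sys.argv[1]+".npz",p=p,d=d,o=c['origin'],a=c['attitude'])
print(s['clock'],s['eef_pos'].round(1),s['eef_rot'].round(4))
cv2.imwrite(f"pics/{sys.argv[1]}.png",p[:,:,::-1])
for x in sys.argv[2:]:
    k,_,z=x.partition(':'); 
    try: print(k,bin_(p,d,c,k,ztop=float(z or 68)))
    except Exception as e: print(k,e)
E
python3 look.py w1 blue yellow green
```

```text
1.3 [483.4 344.  250.4] [-3.1415e+00 -3.0000e-04  2.6777e+00]
blue {'c': array([483.7, 346.1]), 'yaw': 2.671, 'deg': 153.0, 'size': array([ 64.2, 159.9]), 'n': 1049, 'w': 245, 'z': 69.0, 'wd': array([-69.,  35.])}
yellow {'c': array([651.2, 105.7]), 'yaw': 1.145, 'deg': 65.6, 'size': array([95.8, 50.1]), 'n': 278, 'w': 233, 'z': 63.3, 'wd': array([12., 23.])}
green attempt to get argmax of an empty sequence
```

View pics/w1.png

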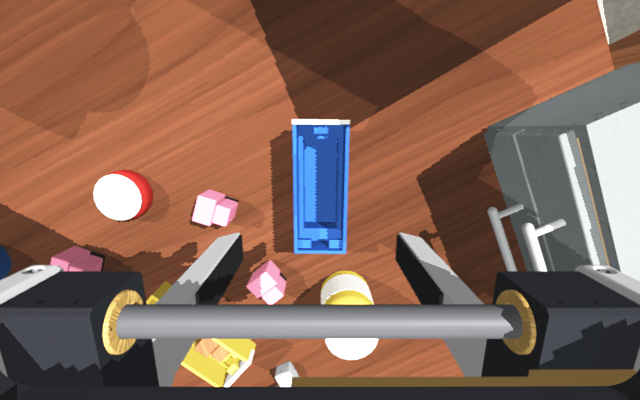

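The wrist view shows blue at (321,187), with a 160x64 fit and its white end at (321,121). The pink heels at (215,208) and (267,282) are clear of the fingers. Descend and grip.

{"fn": "jog_arm", "kwargs": {
  "plan": [0,0.002,-0.04,0,0,-0.5,0,0.002,-0.08,0,0,-0.5,0,0.002,-0.12,0,0,-0.5,0,0.002,-0.15,0,0,-0.5,0,0.002,-0.18,0,0,-0.5,0,0.002,-0.2,0,0,-0.5,0,0.002,-0.21,0,0,-0.5,0,0.002,-0.216,0,0,-0.5,0,0.002,-0.216,0,0,-0.5,0,0.002,-0.216,0,0,-0.5]
}}

```text
clock: 2.35
eef_pos: [484.7, 345.7, 35.5]
eef_rot: [3.14, 0.001, 2.668]
wrist_force: [0.3, 0.4, 0.4]
finger_gap: 94.2
finger_force: 0.0
```

{"fn": "jog_arm", "kwargs": {
  "plan": [0,0,0,0,0,0,0,0,0,0,0,0,0,0,0,0,0,0,0,0,0,0,0,0,0,0,0,0,0,0,0,0,0,0,0,0,0,0,0,0,0,0,0,0,0,0,0,0],
  "claw": 0.056,
  "force": 20
}}

```text
clock: 3.15
eef_pos: [484.4, 345.3, 34.6]
eef_rot: [3.141, 0.0, 2.668]
wrist_force: [-1.2, -1.7, 2.9]
finger_gap: 63.7
finger_force: 20.0
```

{"fn": "jog_arm", "kwargs": {
  "plan": [0,0,0.01,0,0,0,0,0,0.04,0,0,0,0,0,0.08,0,0,0,0,0,0.12,0,0,-4,0,0,0.155,0,0,-9,0,0,0.185,0,0,-15,0.01,-0.02,0.195,0,0,-21,0.02,-0.045,0.195,0,0,-28,0.03,-0.07,0.195,0,0,-35,0.04,-0.095,0.195,0,0,-42,0.05,-0.12,0.195,0,0,-49,0.06,-0.145,0.195,0,0,-56,0.07,-0.17,0.195,0,0,-63,0.08,-0.195,0.195,0,0,-70,0.09,-0.215,0.195,0,0,-77,0.1,-0.235,0.195,0,0,-84,0.11,-0.255,0.195,0,0,-91,0.12,-0.275,0.195,0,0,-98,0.128,-0.295,0.195,0,0,-105,0.128,-0.298,0.195,0,0,-110]
}}

```text
clock: 5.15
eef_pos: [612.8, 45.3, 229.5]
eef_rot: [-3.142, 0.0, 0.741]
wrist_force: [-0.4, 0.0, -2.3]
finger_gap: 64.1
finger_force: 20.0
```

{"fn": "jog_arm", "kwargs": {
  "plan": [0,0,0,0,0,-7,0,0,0,0,0,-14,0,0,0,0,0,-21,0,0,0,0,0,-28,0,0,0,0,0,-35,0,0,0,0,0,-42,0,0,0,0,0,-49,0,0,0,0,0,-55,0,0,0,0,0,-60,0,0,0,0,0,-64,0,0,0,0,0,-65.4,0,0,0,0,0,-65.4,0,0,0,0,0,-65.4,0,0,0,0,0,-65.4]
}}

```text
clock: 6.55
eef_pos: [612.3, 47.3, 229.5]
eef_rot: [-3.142, 0.0, -0.392]
wrist_force: [0.3, 0.1, -2.2]
finger_gap: 63.7
finger_force: 20.0
```

```bash
python3 look.py w2 green blue:264
```

```text
6.55 [612.3  47.3 229.5] [-3.1416  0.     -0.3923]
green {'c': array([ 614.2, -130.4]), 'yaw': -0.428, 'deg': -24.5, 'size': array([ 69.7, 160.6]), 'n': 1537, 'w': 523, 'z': 65.4, 'wd': array([ 69., -32.])}
blue {'c': array([643.1,  29.8]), 'yaw': -0.576, 'deg': -33.0, 'size': array([91.1, 98.5]), 'n': 2263, 'w': 2471, 'z': 264.1, 'wd': array([24., -4.])}
```

View pics/w2.png

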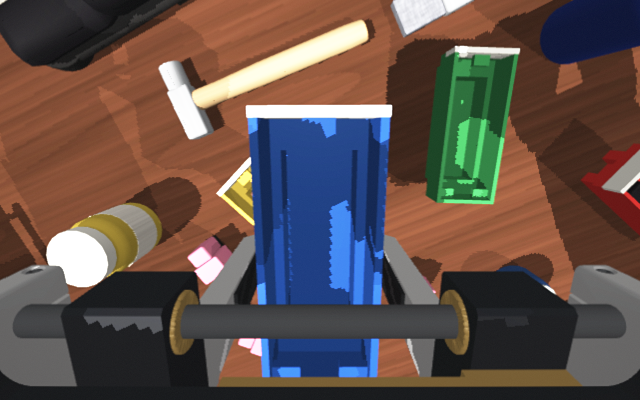

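```bash
cat > an.py <<'E'
from h import *
import h
def rect(f,col,ztop,tol,near):
    c=get_calibration("wrist"); c['origin'],c['attitude']=f['o'],f['a']
    p,d=f['p'],f['d']; ray,_=cloud(d,c); P=c['origin']+ray*d[...,None]
    Q=c['origin']+ray*((ztop-c['origin'][2])/ray[...,2])[...,None]
    hsv=cv2.cvtColor(p,cv2.COLOR_RGB2HSV); lo,hi=HUE[col]
    m=((hsv[...,0]>=lo)&(hsv[...,0]<=hi)&(hsv[...,1]>100))|((hsv[...,1]<60)&(hsv[...,2]>110))
    m&=(abs(P[...,2]-ztop)<tol)&(np.hypot(*(Q[...,:2]-near).transpose(2,0,1))<95)
    n,l,st,_=cv2.connectedComponentsWithStats(m.astype(np.uint8),connectivity=8)
    m&=np.isin(l,[k for k in range(1,n) if st[k,4]>15])
    S=Q[m][:,:2].astype(np.float32); (a,b),sz,g=cv2.minAreaRect(S)
    return round(a,1),round(b,1),round(g%90,1),np.round(sz,1),len(S),P[m][:,2].mean().round(1)
E
python3 - <<'E'
from an import *
f=np.load("w2.npz")
for z in (66,68):
  for t in (2.5,4,6): print(z,t,rect(f,'green',z,t,[614,-130]))
c=get_calibration("wrist"); ray,_=cloud(f['d'],c)
for z in (263,):
  for (u,v) in ((247,105),(391,105)):
    r=ray[v,u]; print((f['o']+r*(z-f['o'][2])/r[2]).round(1), f['d'][v+3,u+3],(f['o']+ray[v+3,u+3]*f['d'][v+3,u+3])[2])
E
```

```text
66 2.5 (613.9, -130.4, 65.5, array([ 64.3, 158.8]), 747, np.float64(66.1))
66 4 (613.0, -131.8, 65.6, array([ 68.9, 162.6]), 2299, np.float64(67.3))
66 6 (613.2, -131.3, 65.6, array([ 69.8, 162.6]), 3528, np.float64(66.8))
68 2.5 (613.1, -131.4, 65.6, array([ 67.2, 161.7]), 2063, np.float64(68.9))
68 4 (613.2, -131.4, 65.6, array([ 67.3, 161.7]), 2516, np.float64(68.7))
68 6 (613.4, -130.9, 65.6, array([ 68.5, 161.7]), 2900, np.float64(68.0))
[699.3  47.4 263. ] 139.35106 264.4076776768075
[674.5 -12.6 263. ] 389.27762 2.8139167311142046
```

Run:
```python
from h import *
p=np.load("w2.npz")['p'][35:215,400:535,::-1]
cv2.imwrite("pics/c2.png",cv2.resize(p,None,fx=3.3,fy=3.3,interpolation=cv2.INTER_NEAREST))
```

```text
(no output)
```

View pics/c2.png

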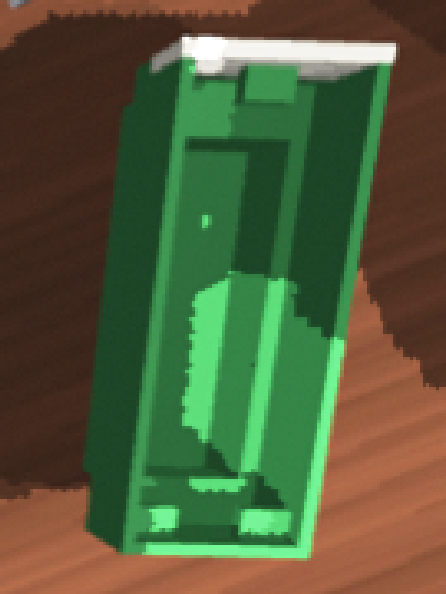

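The crop shows the green rim corners: TL (183,37), TR (398,44), BR (311,558) and BL (123,553) in crop pixels. The white end is at the top.

```bash
cat >> an.py <<'E'
def corners(f,px,z):
    c=get_calibration("wrist"); K=np.array([[c['fx'],0,c['cx']],[0,c['fy'],c['cy']],[0,0,1]])
    s=cv2.undistortPoints(np.array(px,float).reshape(-1,1,2),K,np.array([c['k1'],0,0,0.]))[:,0]
    r=R.from_euler('xyz',f['a']).apply(np.c_[s,np.ones(len(s))])
    X=f['o']+r*((z-f['o'][2])/r[:,2])[:,None]
    e=(X[0]+X[1]-X[2]-X[3])/2
    print(X[:,:2].round(1).tolist(),'c',X.mean(0).round(1),'yaw',np.degrees(np.arctan2(e[1],e[0])).round(2),'L',np.linalg.norm(e).round(1),'W',np.linalg.norm(X[0]-X[1]).round(1),np.linalg.norm(X[2]-X[3]).round(1))
E
python3 - <<'E'
from an import *
f=np.load("w2.npz")
q=np.array([(183,37),(398,44),(311,558),(123,553)])/3.3+[400,35]-.5
corners(f,q,68)
E
```

```text
[[699.5, -135.7], [672.6, -196.0], [525.4, -129.8], [551.8, -70.7]] c [ 612.3 -133.    68. ] yaw -23.99 L 161.4 W 66.0 64.8
```

{"fn": "jog_arm", "kwargs": {
  "plan": [0,-0.02,0,0,0,-0.5,0,-0.05,0,0,0,-1,0,-0.085,0,0,0,-1.5,0,-0.12,0,0,0,-1.7,0,-0.15,0,0,0,-1.7,0,-0.17,0,0,0,-1.7,0,-0.18,0,0,0,-1.7,0,-0.18,-0.02,0,0,-1.7,0,-0.18,-0.05,0,0,-1.7,0,-0.18,-0.08,0,0,-1.7,0,-0.18,-0.1,0,0,-1.7,0,-0.18,-0.115,0,0,-1.7,0,-0.18,-0.12,0,0,-1.7,0,-0.18,-0.12,0,0,-1.7]
}}

```text
clock: 8.0
eef_pos: [612.4, -132.5, 109.4]
eef_rot: [-3.142, 0.0, -0.423]
wrist_force: [-0.4, 0.4, -0.9]
finger_gap: 64.2
finger_force: 20.0
```

{"fn": "jog_arm", "kwargs": {
  "plan": [0,0,-0.003,0,0,0,0,0,-0.006,0,0,0,0,0,-0.009,0,0,0,0,0,-0.012,0,0,0,0,0,-0.015,0,0,0,0,0,-0.018,0,0,0,0,0,-0.018,0,0,0]
}}

```text
clock: 8.7
eef_pos: [612.1, -132.6, 90.9]
eef_rot: [3.141, 0.001, -0.423]
wrist_force: [-0.7, 1.2, -1.4]
finger_gap: 63.6
finger_force: 20.0
```

{"fn": "jog_arm", "kwargs": {
  "plan": [0,0,-0.003,0,0,0,0,0,-0.006,0,0,0,0,0,-0.009,0,0,0,0,0,-0.012,0,0,0,0,0,-0.014,0,0,0,0,0,-0.016,0,0,0,0,0,-0.018,0,0,0,0,0,-0.0185,0,0,0,0,0,-0.0185,0,0,0]
}}

```text
clock: 9.6
eef_pos: [612.4, -132.7, 72.9]
eef_rot: [3.142, 0.0, -0.423]
wrist_force: [1.0, -0.4, -0.9]
finger_gap: 63.6
finger_force: 20.0
```

{"fn": "jog_arm", "kwargs": {
  "plan": [0,0,-0.001,0,0,0,0,0,-0.002,0,0,0,0,0,-0.002,0,0,0]
}}

```text
clock: 9.9
eef_pos: [612.6, -132.7, 72.6]
eef_rot: [-3.141, -0.001, -0.423]
wrist_force: [-7.7, 2.4, 11.8]
finger_gap: 64.0
finger_force: 20.0
```

Seated with contact felt at the expected height. Open and rise.

{"fn": "jog_arm", "kwargs": {
  "plan": [0,0,0.001,0,0,0,0,0,0.001,0,0,0,0,0,0.001,0,0,0,0,0,0.001,0,0,0,0,0,0.001,0,0,0,0,0,0.02,0,0,0,0,0,0.05,0,0,0,0,0,0.09,0,0,0,0,0,0.13,0,0,0,0,0,0.16,0,0,0,0,0,0.18,0,0,0,0,0,0.18,0,0,0],
  "claw": 0.085
}}

```text
clock: 11.1
eef_pos: [613.2, -132.9, 253.9]
eef_rot: [-3.141, -0.005, -0.423]
wrist_force: [-0.4, 0.1, -1.8]
finger_gap: 85.2
finger_force: 0.0
```

```bash
python3 look.py w3 blue:106 green
```

```text
11.1 [ 613.2 -132.9  253.9] [-3.1409 -0.0049 -0.423 ]
blue {'c': array([ 610.7, -132.5]), 'yaw': 2.72, 'deg': 155.8, 'size': array([ 60.4, 151.1]), 'n': 878, 'w': 0, 'z': 103.7, 'wd': array([0, 0])}
green attempt to get argmax of an empty sequence
```

View pics/w3.png

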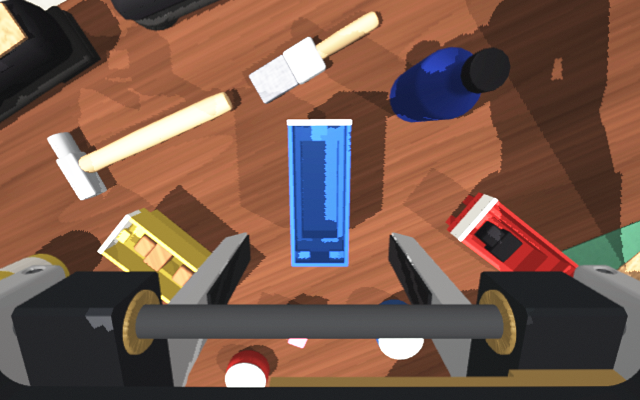

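{"fn": "jog_arm", "kwargs": {
  "plan": [-0.01,-0.012,0,0,0,5,-0.03,-0.035,0,0,0,11,-0.05,-0.055,0,0,0,17,-0.07,-0.08,0,0,0,23,-0.09,-0.105,0,0,0,29,-0.11,-0.13,0,0,0,35,-0.13,-0.15,0,0,0,41,-0.15,-0.17,0,0,0,47,-0.165,-0.19,0,0,0,52,-0.18,-0.2,0,0,0,54.6,-0.18,-0.2,0,0,0,54.6,-0.18,-0.2,0,0,0,54.6,-0.18,-0.2,0,0,0,54.6],
  "claw": 0.094
}}

```text
clock: 12.45
eef_pos: [432.8, -332.1, 250.3]
eef_rot: [-3.141, 0.0, 0.53]
wrist_force: [-0.1, 0.0, -1.3]
finger_gap: 93.6
finger_force: 0.0
```

```bash
python3 look.py w4 red; python3 -c "
from an import *
f=np.load('w4.npz')
for t in (2.5,4,6):print(rect(f,'red',68,t,[432,-334]))"
```

```text
12.45 [ 432.8 -332.1  250.3] [-3.1407e+00  2.0000e-04  5.2960e-01]
red {'c': array([ 371.8, -362.6]), 'yaw': 2.245, 'deg': 128.6, 'size': array([24.7, 62.8]), 'n': 236, 'w': 0, 'z': 63.2, 'wd': array([0, 0])}
(432.4, -330.8, 29.5, array([161.1,  64.3]), 1073, np.float64(69.1))
(432.4, -330.8, 29.5, array([161.1,  64.3]), 1283, np.float64(69.2))
(432.4, -330.8, 29.5, array([161.1,  64.3]), 1435, np.float64(68.5))
```

View pics/w4.png

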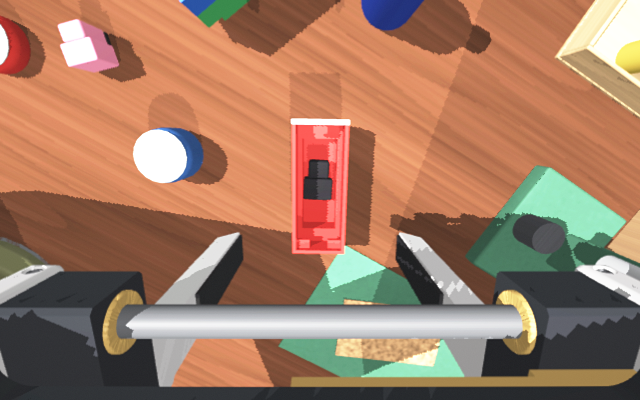

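Blue is nested squarely in green. The red bin is at (320,187) with its white end at (320,121), and the black heel is inside. Descend and grip.

{"fn": "jog_arm", "kwargs": {
  "plan": [0,0.0015,-0.04,0,0,-0.8,0,0.0015,-0.08,0,0,-0.8,0,0.0015,-0.12,0,0,-0.8,0,0.0015,-0.15,0,0,-0.8,0,0.0015,-0.18,0,0,-0.8,0,0.0015,-0.2,0,0,-0.8,0,0.0015,-0.21,0,0,-0.8,0,0.0015,-0.2165,0,0,-0.8,0,0.0015,-0.2165,0,0,-0.8,0,0.0015,-0.2165,0,0,-0.8]
}}

```text
clock: 13.5
eef_pos: [432.9, -331.4, 35.3]
eef_rot: [3.14, -0.0, 0.516]
wrist_force: [-0.0, 0.9, -0.2]
finger_gap: 94.0
finger_force: 0.0
```

{"fn": "jog_arm", "kwargs": {
  "plan": [0,0,0,0,0,0,0,0,0,0,0,0,0,0,0,0,0,0,0,0,0,0,0,0,0,0,0,0,0,0,0,0,0,0,0,0,0,0,0,0,0,0,0,0,0,0,0,0],
  "claw": 0.056,
  "force": 22
}}

```text
clock: 14.3
eef_pos: [432.5, -331.3, 34.7]
eef_rot: [3.141, -0.0, 0.516]
wrist_force: [-0.3, 0.4, 4.3]
finger_gap: 64.0
finger_force: 22.0
```

{"fn": "jog_arm", "kwargs": {
  "plan": [0,0,0.01,0,0,0,0,0,0.04,0,0,0,0,0,0.08,0,0,0,0,0,0.12,0,0,3,0,0,0.16,0,0,7,0,0,0.195,0,0,12,0.003,0.01,0.215,0,0,18,0.008,0.03,0.215,0,0,24,0.014,0.053,0.215,0,0,30,0.02,0.076,0.215,0,0,36,0.026,0.1,0.215,0,0,42,0.033,0.123,0.215,0,0,48,0.039,0.146,0.215,0,0,54,0.045,0.17,0.215,0,0,60,0.051,0.192,0.215,0,0,66,0.057,0.215,0.215,0,0,72,0.063,0.238,0.215,0,0,78,0.069,0.26,0.215,0,0,84,0.075,0.282,0.215,0,0,90,0.08,0.3,0.215,0,0,95]
}}

```text
clock: 16.3
eef_pos: [512.2, -29.9, 249.7]
eef_rot: [-3.141, -0.0, 2.179]
wrist_force: [-0.3, 0.0, -1.8]
finger_gap: 64.1
finger_force: 22.0
```

{"fn": "jog_arm", "kwargs": {
  "plan": [0.006,0.023,0,0,0,6,0.012,0.046,0,0,0,12,0.018,0.069,0,0,0,18,0.025,0.092,0,0,0,24,0.031,0.115,0,0,0,30,0.037,0.138,0,0,0,36,0.043,0.16,0,0,0,42,0.05,0.184,0,0,0,48,0.056,0.207,0,0,0,54,0.062,0.23,0,0,0,60,0.069,0.253,0,0,0,66,0.074,0.273,0,0,0,71,0.078,0.29,0,0,0,75,0.081,0.3,0,0,0,77.7,0.082,0.303,0,0,0,78.7,0.082,0.303,0,0,0,78.7,0.082,0.303,0,0,0,78.7,0.082,0.303,0,0,0,78.7]
}}

```text
clock: 18.1
eef_pos: [594.3, 271.2, 249.6]
eef_rot: [-3.142, 0.0, -2.737]
wrist_force: [-0.8, 0.1, -2.6]
finger_gap: 64.1
finger_force: 22.0
```

```bash
python3 look.py w5 yellow; python3 -c "
from an import *
f=np.load('w5.npz')
for t in (2.5,4,6):print(rect(f,'yellow',68,t,[597,88]))
c=get_calibration('wrist')
uv=R.from_euler('xyz',f['a']).inv().apply(np.array([597,88,68])-f['o']);u,v=(uv[:2]/uv[2]*c['fx']+[c['cx'],c['cy']]).astype(int)
u0,v0=max(0,u-100),max(0,v-90);print(u0,v0)
p=f['p'][v0:v0+180,u0:u0+200,::-1];cv2.imwrite('pics/c5.png',cv2.resize(p,None,fx=3.3,fy=3.3,interpolation=0))"
```

```text
18.1 [594.3 271.2 249.6] [-3.1416  0.     -2.737 ]
yellow {'c': array([595.3,  94.2]), 'yaw': 0.4, 'deg': 22.9, 'size': array([159. ,  69.4]), 'n': 502, 'w': 685, 'z': 65.5, 'wd': array([11., -0.])}
(594.9, 92.6, 23.1, array([160.8,  66.8]), 1501, np.float64(68.8))
(594.8, 92.8, 23.0, array([160.8,  67.4]), 1909, np.float64(68.7))
(594.7, 93.1, 23.0, array([160.8,  68. ]), 2215, np.float64(68.0))
68 38
```

View pics/c5.png

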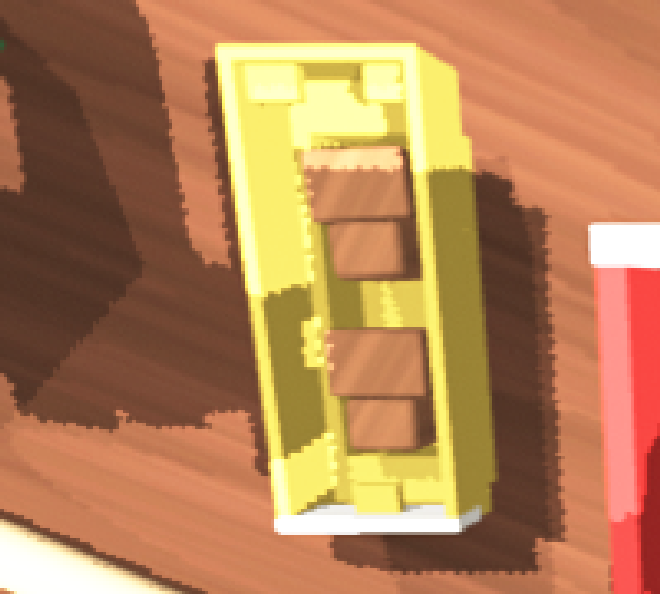

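The crop shows the yellow rim corners at (216,43) and (416,43), and the white end at (276,534) to (460,531). Both wooden heels are inside. The red held bin's white corner sits at the same pixel as blue's did, so the grasp is centred.

Run:
```python
from an import *
f=np.load("w5.npz")
q=np.array([(276,534),(460,531),(416,43),(216,43)])/3.3+[68,38]-.5
corners(f,q,68)
print(f['p'][102:112,320].tolist())
```

```text
[[684.1, 92.4], [656.8, 153.4], [508.2, 89.7], [533.6, 30.0]] c [595.7  91.4  68. ] yaw 22.86 L 162.3 W 66.8 64.8
[[187, 115, 79], [192, 119, 83], [200, 119, 82], [224, 162, 129], [255, 255, 255], [255, 255, 255], [255, 255, 255], [255, 255, 255], [255, 255, 255], [255, 255, 255]]
```

{"fn": "jog_arm", "kwargs": {
  "plan": [0,-0.015,0,0,0,0,0,-0.045,0,0,0,-0.4,0,-0.08,0,0,0,-0.4,0.001,-0.115,0,0,0,-0.4,0.001,-0.15,0,0,0,-0.4,0.001,-0.17,0,0,0,-0.4,0.001,-0.18,0,0,0,-0.4,0.001,-0.1805,-0.02,0,0,-0.4,0.001,-0.1805,-0.05,0,0,-0.4,0.001,-0.1805,-0.08,0,0,-0.4,0.001,-0.1805,-0.11,0,0,-0.4,0.001,-0.1805,-0.13,0,0,-0.4,0.001,-0.1805,-0.139,0,0,-0.4,0.001,-0.1805,-0.139,0,0,-0.4]
}}

```text
clock: 19.55
eef_pos: [595.0, 91.3, 109.7]
eef_rot: [3.141, -0.001, -2.743]
wrist_force: [0.1, 0.5, -1.9]
finger_gap: 63.8
finger_force: 22.0
```

{"fn": "jog_arm", "kwargs": {
  "plan": [0,0,-0.003,0,0,0,0,0,-0.006,0,0,0,0,0,-0.009,0,0,0,0,0,-0.011,0,0,0,0,0,-0.0125,0,0,0,0,0,-0.0125,0,0,0,0,0,-0.0125,0,0,0]
}}

```text
clock: 20.25
eef_pos: [595.4, 91.3, 98.0]
eef_rot: [-3.142, 0.0, -2.743]
wrist_force: [-0.2, 0.4, -2.3]
finger_gap: 63.8
finger_force: 22.0
```

{"fn": "jog_arm", "kwargs": {
  "plan": [0,0,-0.001,0,0,0,0,0,-0.002,0,0,0,0,0,-0.003,0,0,0,0,0,-0.004,0,0,0,0,0,-0.004,0,0,0]
}}

```text
clock: 20.75
eef_pos: [595.4, 91.4, 94.6]
eef_rot: [-3.141, 0.0, -2.743]
wrist_force: [-4.5, -0.7, 5.4]
finger_gap: 63.6
finger_force: 22.0
```

Contact at 94.6, the expected seat height. Release and rise, then check.

{"fn": "jog_arm", "kwargs": {
  "plan": [0,0,0.0005,0,0,0,0,0,0.0005,0,0,0,0,0,0.0005,0,0,0,0,0,0.0005,0,0,0,0,0,0.0005,0,0,0,0,0,0.02,0,0,0,0,0,0.05,0,0,0,0,0,0.09,0,0,0,0,0,0.13,0,0,0,0,0,0.16,0,0,0,0,0,0.18,0,0,0,0,0,0.18,0,0,0,0,0,0.18,0,0,0],
  "claw": 0.085
}}

```text
clock: 22.05
eef_pos: [595.2, 91.3, 273.1]
eef_rot: [3.141, -0.001, -2.743]
wrist_force: [-0.4, -0.1, -0.7]
finger_gap: 85.2
finger_force: 0.0
```

```bash
python3 look.py w6
python3 - <<'E'
from an import *
f=np.load('w6.npz'); print(rect(f,'red',128,4,[595.5,91.4]))
p,d=camera('top'); p2,_=camera('scene')
a=cv2.resize(p2[120:300,150:470,::-1],(640,360)); b=cv2.resize(f['p'][60:330,120:520,::-1],None,fx=.8,fy=.8)
o=np.zeros((576,640,3),np.uint8);o[:360]=a;o[360:576,:320]=b
o[360:576,320:]=cv2.resize(p[90:292,190:489,::-1],(320,216));cv2.imwrite('pics/fin.png',o)
E
```

```text
22.05 [595.2  91.3 273.1] [ 3.1414e+00 -6.0000e-04 -2.7427e+00]
(596.1, 91.9, 22.7, array([160.5,  64.3]), 1801, np.float64(129.3))
```

View pics/fin.png

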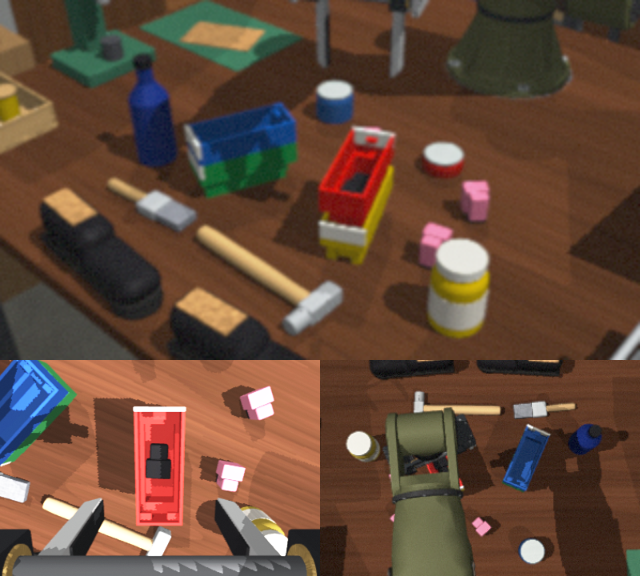

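The scene view shows red stacked level on yellow at (357,185), white ends opposite and the black heel inside. Blue is nested in green at (240,150), white ends together, and the other things are undisturbed.

```bash
python3 -c "
from cell import manip
print(manip.sign_off())"
```

```text
the job is handed in; nothing more can be done
None
```

The red bin with its heel is stacked on the yellow bin, white ends opposite, and the blue bin is nested in the green bin, white ends together; I handed the job in at about 22 s, and the final pictures showed both joins seated level, but no verdict came back.

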